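Put the pastry cutter back in the hole it fits

ROBOT

A 6-joint arm with a two-finger parallel gripper is mounted at the origin on the work surface. World frame = base frame: x ahead of the robot, y to its left, z up, the work surface at z = 0. Lengths are in m, angles in degrees, forces in N, time in s.
With the tool pointing down it reaches from about 0.25 to 0.725 m from the base axis. Payload 9.7 kg.
Tool frame: the origin (TCP) lies midway between the tips of the shut fingers; the grasp point (between the pads) lies 19 mm behind it; x points along the fingers, y is the direction in which the jaws open and shut, and the axes are right-handed (so a half turn about x gives the same grasp; the last joint's range is limited). The gripper opens to 85 mm and grips with 20 to 120 N. Pads are 22 mm wide; open, the fingers measure 114 mm over their backs; the gripper's body (76 mm by 85 mm) begins 54 mm behind the grasp point. The pads swing forward as they close: fully open they stand 13 mm farther back than shut.
Start: joints at [-74.37, 4.979, 10.078, 95.1, 0, 90], TCP at [0.148, -0.53, 0.231] pointing down, gripper open.
Joint ranges: [-179.16, 179.16], [-48.56, 103.87], [-65.8, 70.77], [-126.05, 130.52], [-82.76, 87.17], [-180, 180]. Speed limits (degrees/s): [127.2, 127.2, 147.25, 180, 180, 180].

INTERFACE

Orientations are given as [roll, pitch, yaw] about the fixed x, y, z axes, in that order (R = Rz(yaw) Ry(pitch) Rx(roll)).
In Python, from workcell import bot, cams gives the robot as it stands.
- The arm moves only by the tool apply_moves, never from a script. Its argument "commands" is a list of rows, each a list of 5 numbers: the shift along the tool's x, y, z in m, then the turn about the tool's x in rad, then the opening, from -1 (shut) to 1 (fully open). In form: [[tx, ty, tz, roll, hand], ...]. A call has 1 to 12 rows; each row is the pose to reach, as a shift and turn from the pose measured when the call began, along the tool's axes at that moment; what a row does not reach only later rows make up. A row lasts 1/10 s, in which the tool goes at most 50 mm and 8.59 degrees, less where a joint would pass 70% of its speed; a pose out of reach is approached as far as the arm can. A call with a gripper value outside its range is refused whole. The fingers move at their own pace and stop on an object; "newtons" is the grip in N (left out, the last holds). Time passes only in rows, so rows that repeat a pose let the fingers close. It gives the time, the measured TCP pose, the force and the opening at its end, in the units of the state.
- bot.get_obs(): the state, without advancing time (a new reading comes with each control period).
- cams.camera(name): name is "scene" or "top" or "wrist"; returns a dict with "frame" (400x640x3 uint8, blue, green, red), "depth" (400x640 float32, m along the optical axis (not along the pixel's ray), 0 where there is no reading), "camera_matrix" (3x3 intrinsics, pixels), "R" (3x3) and "t" (3): a world point X has camera coordinates R X + t; the wrist camera has in their place "mount" (4x4, takes a point from camera to tool coordinates, whose origin is the TCP and whose axes are the tool frame's). Camera axes: x right, y down, z forward; pixel columns grow to the right and rows downward; lengths in m; the calibration is good to about 2 mm. A picture is of the moment at which its call begins: read the wrist's pose just before it.
- bot.job_done(): hands the job in, once; it reports no verdict.
Trained networks look in the newest picture that a camera, given by its name, has taken for a name from the list of things; names that differ only in an ending like _2 or _b are one class to them, and where a whole thing is asked for, a point or a joint stands for the part that bears it (a point fixed in the world has none). Each returns a list of dicts, best first, with "confidence" (0 to 1); they miss things now and then, are a little off and sometimes report something else, mostly with a low value. They report only what shows in the picture. A call takes as long as a camera call. They do not tell look-alikes from the thing itself.
- cams.spot_in(name, camera): "rect" ([left, top, right, bottom] in pixels, round what is visible of it).
The state is a dict: "time": time; "q": joint angles; "qd": joint speeds; "joint_efforts": joint torques, N m; "ee_pos": TCP position; "tcp_rot": TCP orientation; "wrist_force": force on the tool from outside, world axes, zero at the start; "torque": the same for the moment, N m; "opening": finger opening in m.
Only numpy, scipy, OpenCV 4.12 (cv2) and the standard library are available. Lean on these libraries where they do the work, as an engineer would, in place of code of your own. Each camera call takes 0.05 s, during which the arm holds its last target. There are 200 camera calls.

TASK

Put the middle-sized of the three round pastry cutters that stand on the table back, foot down, in the hole of the graded rack that fits it. Feel gently for the hole, for the steel block does not always lie in the same place in its wooden tray, then press the cutter down against the stiff cork plug until its collar sits flat on the steel, and let go. Never lean hard on the rack, and leave everything else where it stands.

Things in the scene. Friction and masses are not known exactly. Their poses are not given: they have to be found in the camera images.
- cutter38_mid (a point): round pastry cutter standing upright, the middle-sized of the three and the one to put away: point on its axis, half-way up its 74 mm. From below: steel body 38 mm across, 30 mm tall, bevelled 1.5 mm at the foot; steel collar 46 mm across, 4 mm thick; wooden knob 24 mm across, 40 mm tall, to take it by (its middle 17 mm above this point). z up; about 0.14 kg
- cutter32_mid (a point): round pastry cutter standing upright, the smallest of the three; leave it: point on its axis, half-way up its 74 mm. From below: steel body 32 mm across, 30 mm tall, bevelled 1.5 mm at the foot; steel collar 40 mm across, 4 mm thick; wooden knob 24 mm across, 40 mm tall, to take it by (its middle 17 mm above this point). z up; about 0.14 kg
- cutter44_mid (a point): round pastry cutter standing upright, the largest of the three; leave it: point on its axis, half-way up its 74 mm. From below: steel body 44 mm across, 30 mm tall, bevelled 1.5 mm at the foot; steel collar 52 mm across, 4 mm thick; wooden knob 24 mm across, 40 mm tall, to take it by (its middle 17 mm above this point). z up; about 0.14 kg
- rack: graded rack fixed to the table: wooden tray 78 x 312 mm (x, y), and in it a steel block 64 x 270 mm, its top 54 mm above the table, with five upright round holes for 20, 26, 32, 38 and 44 mm in this order towards +y, 52 mm apart, each 1 mm wider than its cutter. Origin: centre of the tray's underside; y along the row, z up. Do not press on it with more than 40 N
- place38 (a point): point of the wooden tray, level with the steel block's top, where the middle of the 38 mm hole would be if the block were pushed against the tray's -y end. The block is 26 mm shorter than the tray inside and lies 3 to 23 mm off that end: the hole is that far from this point along the rack's +y (and 0 along x), unmeasured, to be felt or seen. Stiff fit: over 20 N to shift it
- plug38 (a joint): how far the cork plug in the 38 mm hole is pushed down, in m: 0 = up, with its top 14 mm below the mouth of the hole; 0.016 when a cutter is fully home. It slides stiffly (about 7 N, no spring: it stays where it is pushed; 0.018 is its stop). The other holes have the same plugs
- mug: white mug, 80 mm across, 90 mm tall; origin at the centre of its underside; a bystander
- jar: amber jar, 68 mm across, 100 mm tall; origin at the centre of its underside; a bystander
- shaker: small glass shaker, 40 mm across, 90 mm tall; origin at the centre of its underside; a bystander
- spatula: spatula lying flat on the table along its x; a bystander
- dish: white bowl, 100 mm across, 45 mm tall; origin at the centre of its underside; a bystander
Things that resemble listed ones, but are neither listed nor needed, are in the scene too. Leave any blue or yellow look-alike of the part that bears cutter38_mid alone.

How it is judged (in metres and radians):
On the way, in this order (a step that is already met when the one before it is completed fails the run):
1. the middle-sized cutter is lifted clear of the table (height (world z) of cutter38_mid above 0.075 m), for 0.1 s.
2. it stands in the 38 mm hole, pressed down until its collar is on the steel (value of joint plug38 above 0.0145 m and horizontal distance between cutter38_mid and place38 below 0.027 m and z of cutter38_mid in the frame of rack below 0.0628 m and angle between cutter38_mid's own z axis and vertical below 0.07 rad), for 0.2 s.
At the end, for the whole second after the job is handed in: The 38 mm cutter stands upright (within 4 degrees) in the 38 mm hole, its collar on the steel within 1.8 mm and the plug pushed down at least 14.5 mm, within 27 mm of the place where the hole is with the block at the -y end of the tray; released and at rest (all of step 2 and linear speed of cutter38 below 0.02 m/s and not (contact force between the fingers and cutter38 above 0.05 N)); the robot touches nothing.
It fails at once if the cutter presses on the rack with more than 40 N (contact force between cutter38 and rack above 40 N).
It fails at once if the robot presses on the rack with more than 40 N (contact force between any of the fingers, the arm and rack above 40 N).
It fails at once if another cutter or a bystander is shifted by more than 15 mm (distance of any of cutter32_mid, cutter44_mid, mug, jar, shaker, spatula, dish from where it was at the start of the episode above 0.015 m).
It also fails if it takes over 61 s, if anything falls off the work surface, if the arm or the gripper's body presses on something with over 40 N, if the wrist force passes 120 N, or if a joint passes its speed limit or range.

## Working session

There is one attempt and no reset: what is moved stays moved. The work goes in short steps, Python scripts to look and compute and a tool call to move; the robot and the scene stay as the last step left them, time stands still between calls to the robot, and variables do not carry over. Pictures are saved under pics/ and viewed, about 8 in all and at most 12, crops included, and the job is handed in when it is done.

Besides the shell and the picture viewer there is one more tool, called after ">>>" by a JSON object that holds its "op" and its "data", one argument or row to a line. apply_moves: Moves the arm, as the interface text tells. Its arguments: {"type":"object","properties":{"commands":{"type":"array"},"newtons":{"type":"number"}},"required":["commands"]}

```bash
mkdir -p pics; cat > h.py <<'E'
import numpy as np, cv2
from workcell import bot, cams
def pts(c):
    K=c["camera_matrix"];d=c["depth"];v,u=np.mgrid[:d.shape[0],:d.shape[1]]
    P=np.stack([(u-K[0,2])/K[0,0]*d,(v-K[1,2])/K[1,1]*d,d],-1)
    if "R" in c: W=(P-c["t"])@c["R"]
    else: W=P
    W[d==0]=np.nan
    return W
E
python3 - <<'E'
from h import *
np.set_printoptions(precision=4,suppress=True)
o=bot.get_obs(); print(o)
for n in("top","scene"):
    c=cams.camera(n); cv2.imwrite(f"pics/{n}1.png",c["frame"]); W=pts(c); np.savez(f"{n}1.npz",W=W,f=c["frame"])
    for t in ("cutter38_mid","cutter32_mid","cutter44_mid","rack","mug","jar","shaker","spatula","dish"):
        for r in cams.spot_in(t,n)[:4]:
            a=[int(x) for x in r["rect"]]; u,v=(a[0]+a[2])//2,(a[1]+a[3])//2
            print(n,t,a,round(r["confidence"],2),W[min(v,399),min(u,639)])
E
```

```text
{'time': 0.0, 'q': array([-74.3709,   5.0105,  10.0345,  95.1018,  -0.0002,  89.9987]), 'qd': array([-0.0242, -0.0966,  0.0152, -0.058 , -0.0051, -0.0295]), 'joint_efforts': array([  0.002 , -52.04  ,  46.4796,   0.0168,   0.0002,  -0.    ]), 'ee_pos': array([ 0.1481, -0.5294,  0.2306]), 'tcp_rot': array([-89.8423,  89.9222, 105.7881]), 'wrist_force': array([-0.7889,  0.2321, -0.1668]), 'torque': array([-0.0059, -0.0182, -0.0125]), 'opening': 0.08527618655385946}
top cutter38_mid [375, 212, 391, 232] 0.71 [ 0.4571 -0.1219  0.0754]
top cutter38_mid [403, 195, 424, 215] 0.66 [ 0.5017 -0.1977  0.0719]
top cutter38_mid [339, 195, 358, 207] 0.53 [ 0.508  -0.0327  0.0767]
top cutter38_mid [234, 131, 357, 179] 0.29 [0.6272 0.1067 0.0399]
top cutter32_mid [385, 157, 401, 168] 0.7 [ 0.6095 -0.145   0.0765]
top cutter32_mid [451, 136, 487, 166] 0.19 [ 0.6383 -0.3307  0.0989]
top cutter44_mid [440, 211, 461, 230] 0.72 [nan nan nan]
top rack [236, 129, 355, 181] 0.74 [0.6272 0.1067 0.0399]
top mug [257, 244, 288, 290] 0.56 [0.3316 0.162  0.0084]
top jar [450, 135, 485, 167] 0.62 [ 0.6383 -0.326 
[... 463 characters left out ...]
457]
scene cutter32_mid [235, 196, 252, 225] 0.6 [ 0.6221 -0.1379  0.0524]
scene cutter44_mid [222, 137, 245, 166] 0.8 [ 0.4787 -0.2941  0.0442]
scene rack [266, 221, 399, 332] 0.73 [0.6559 0.1301 0.0563]
scene mug [390, 168, 429, 217] 0.76 [0.3865 0.1645 0.0902]
scene mug [264, 223, 398, 336] 0.73 [0.6635 0.1326 0.0572]
scene jar [163, 160, 193, 200] 0.63 [ 0.6521 -0.3098  0.0761]
scene jar [280, 161, 300, 190] 0.17 [ 0.4669 -0.1176  0.0482]
scene shaker [274, 110, 287, 142] 0.92 [ 0.3429 -0.2424  0.0593]
scene spatula [173, 223, 273, 304] 0.91 [ 0.7414 -0.1003  0.0134]
scene spatula [390, 170, 428, 218] 0.38 [0.3879 0.166  0.0855]
scene dish [468, 235, 514, 273] 0.96 [0.3812 0.3817 0.0131]
```

```bash
python3 - <<'E'
import cv2,numpy as np
a=cv2.imread("pics/top1.png")[90:300,160:500]
b=cv2.imread("pics/scene1.png")[100:340,150:450]
cv2.imwrite("pics/c1.png",np.vstack([cv2.resize(a,(486,300),interpolation=2),cv2.resize(b,(375,300),interpolation=2)[:, :][:,:375] if 0 else cv2.copyMakeBorder(cv2.resize(b,(375,300),interpolation=2),0,0,0,111,0)]))
E
```

```text
(no output)
```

View pics/c1.png

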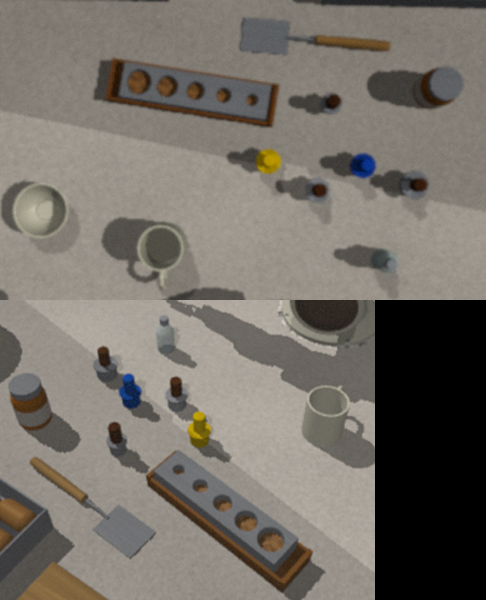

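The three steel cutters with brown knobs (top-crop pixels) are at (318,190), (332,102) and (414,185). The blue (362,165) and yellow (268,160) ones are look-alikes. The middle-sized candidate is the one at about (0.46,-0.12). Next I'll measure the sizes and the rack.

```bash
python3 - <<'E'
from h import *
np.set_printoptions(precision=4,suppress=True)
for n in("top","scene"):
    z=np.load(n+"1.npz");W=z["W"];f=z["f"]
    for p in([.457,-.122],[.6095,-.145],[.47,-.293],[.50,-.198],[.508,-.033]):
        m=(np.hypot(W[...,0]-p[0],W[...,1]-p[1])<.05)
        k=m&(W[...,2]>.062); b=m&(W[...,2]>.02)&(W[...,2]<.04)
        Q=W[b]; print(n,p,"knob",np.median(W[k],0),k.sum(),"collar n",b.sum(),"ext",np.ptp(Q[:,:2],axis=0) if b.sum() else 0)
    # rack
    m=(W[...,2]>.046)&(W[...,2]<.062)&(abs(W[...,0]-.63)<.1)&(W[...,1]>-.08)&(W[...,1]<.3)
    print(n,"block",m.sum(),cv2.minAreaRect(W[m][:,:2].astype(np.float32)))
    m=(W[...,2]>.02)&(W[...,2]<.062)&(abs(W[...,0]-.63)<.1)&(W[...,1]>-.08)&(W[...,1]<.3)
    print(n,"tray",m.sum(),cv2.minAreaRect(W[m][:,:2].astype(np.float32)),np.percentile(W[m][:,2],[5,50,95]))
o=bot.get_obs()
from scipy.spatial.transform import Rotation as Ro
print(Ro.from_euler("xyz",o["tcp_rot"],degrees=True).as_matrix())
c=cams.camera("wrist");print(c["mount"],c["camera_matrix"])
E
```

```text
top [0.457, -0.122] knob [ 0.4548 -0.1246  0.0743] 72 collar n 153 ext [0.0443 0.0446]
top [0.6095, -0.145] knob [ 0.6149 -0.1473  0.0741] 72 collar n 91 ext [0.0375 0.039 ]
top [0.47, -0.293] knob [ 0.4687 -0.3     0.0744] 74 collar n 210 ext [0.0473 0.0505]
top [0.5, -0.198] knob [ 0.5018 -0.205   0.0743] 75 collar n 149 ext [0.0445 0.0426]
top [0.508, -0.033] knob [ 0.5055 -0.0329  0.0743] 67 collar n 163 ext [0.0422 0.0449]
top block 1962 ((0.6310068368911743, 0.10271504521369934), (0.2704426050186157, 0.06509673595428467), 82.07862854003906)
top tray 3453 ((0.6318166255950928, 0.1086871474981308), (0.3122698664665222, 0.07892589271068573), 82.09395599365234) [0.0257 0.0518 0.0577]
scene [0.457, -0.122] knob [ 0.4612 -0.1202  0.0735] 81 collar n 152 ext [0.0468 0.0448]
scene [0.6095, -0.145] knob [ 0.6198 -0.1415  0.0734] 92 collar n 130 ext [0.0386 0.04  ]
scene [0.47, -0.293] knob [ 0.4735 -0.2967  0.0732] 75 collar n 184 ext [0.0499 0.0548]
scene [0.5, -0.198] knob [ 0.5069 -0.2022  0.073 ] 82 collar n 145 ext [0.0459 0.0442]
scene [0.508, -0.033] knob [ 0.5096 -0.0282  0.0734] 90 collar n 169 ext [0.047  0.0448]
scene block 2789 ((0.631521999835968, 0.10410526394844055), (0.2721039354801178, 0.06685976684093475), 81.98602294921875)
scene tray 5127 ((0.6129651665687561, 0.11342678964138031), (0.31389978528022766, 0.12188665568828583), 81.63111114501953) [0.0237 0.0507 0.0568]
[[ 0.      0.2694 -0.963 ]
 [-0.     -0.963  -0.2694]
 [-1.      0.     -0.    ]]
[[-0.0004 -0.3017  0.9534 -0.1421]
 [ 1.     -0.0006  0.0002 -0.0001]
 [ 0.0005  0.9534  0.3017 -0.0782]
 [ 0.      0.      0.      1.    ]] [[352.9038   0.     317.8836]
 [  0.     352.9038 200.5367]
 [  0.       0.       1.    ]]
```

>>> {"op": "apply_moves", "data": {
  "commands": [
    [0, -0.309, -0.407, -1.16, 0.5],
    [0, -0.309, -0.407, -1.16, 0.5],
    [0, -0.309, -0.407, -1.16, 0.5],
    [0, -0.309, -0.407, -1.16, 0.5],
    [0, -0.309, -0.407, -1.16, 0.5],
    [0, -0.309, -0.407, -1.16, 0.5],
    [0, -0.309, -0.407, -1.16, 0.5],
    [0.02, -0.309, -0.407, -1.16, 0.5],
    [0.02, -0.309, -0.407, -1.16, 0.5],
    [0.02, -0.309, -0.407, -1.16, 0.5],
    [0.02, -0.309, -0.407, -1.16, 0.5],
    [0.02, -0.309, -0.407, -1.16, 0.5]
  ],
  "newtons": 50
}}

```text
time: 2.25
ee_pos: [0.4574, -0.121, 0.2108]
tcp_rot: [-96.4, 89.9, 165.9]
wrist_force: [0.0, 0.4, -0.9]
opening: 0.064
```

```bash
cat >> h.py <<'E'
from scipy.spatial.transform import Rotation as Ro
def wrist():
    o=bot.get_obs(); R=Ro.from_euler("xyz",o["tcp_rot"],degrees=True).as_matrix()
    c=cams.camera("wrist"); P=pts(c); T=P@c["mount"][:3,:3].T+c["mount"][:3,3]
    return o,R,c,T,T@R.T+o["ee_pos"]
E
python3 - <<'E'
from h import *
np.set_printoptions(precision=4,suppress=True)
o,R,c,T,W=wrist(); print(o["ee_pos"],R[:,1:],o["q"])
m=np.hypot(W[...,0]-.457,W[...,1]+.122)<.035
for lo,hi in((.070,.08),(.028,.038)):
    k=m&(W[...,2]>lo)&(W[...,2]<hi); print(k.sum(),np.median(W[k],0),cv2.minEnclosingCircle(W[k][:,:2].astype(np.float32)), (W[k]-o["ee_pos"]).mean(0)@R)
cv2.imwrite("pics/w2.png",c["frame"])
for t in("cutter38_mid","cutter32_mid","cutter44_mid"):print(t,[(r["rect"],r["confidence"]) for r in cams.spot_in(t,"wrist")])
E
```

```text
[ 0.4574 -0.121   0.2108] [[ 0.9909 -0.1342]
 [-0.1342 -0.9909]
 [-0.001  -0.0001]] [-14.8134  -5.8376  -2.9531  92.9437  -0.0008  82.9014]
595 [ 0.4568 -0.124   0.0733] ((0.4566582441329956, -0.12485110759735107), 0.01199362799525261) [ 0.1376 -0.      0.0032]
1025 [ 0.4593 -0.1168  0.0335] ((0.4567866921424866, -0.12491986900568008), 0.023094207048416138) [ 0.1773  0.0002 -0.0021]
cutter38_mid [([297.9, 154.1, 341.6, 204.9], 0.93), ([353.8, 225.3, 397.9, 284.1], 0.65), ([335.5, 42.3, 389.4, 100.8], 0.58)]
cutter32_mid [([459.4, 156.6, 528.5, 206.3], 0.81)]
cutter44_mid [([329.6, 303.1, 373.5, 373.7], 0.97), ([430.0, 1.3, 547.7, 67.7], 0.44)]
```

View pics/w2.png

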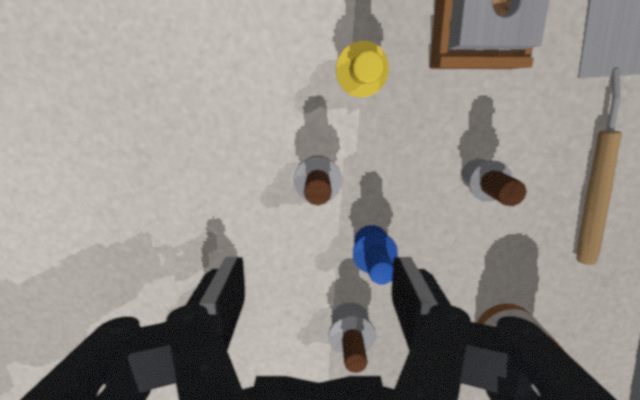

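The cutter at pixel (318,185) has a 46.2 mm collar and a 24 mm knob, so it is the 38 mm one, at (0.4567,-0.1249). Descending to grasp.

>>> {"op": "apply_moves", "data": {
  "commands": [
    [0.05, 0, 0.004, 0, 0.4],
    [0.1, 0, 0.004, 0, 0.4],
    [0.14, 0, 0.004, 0, 0.4],
    [0.16, 0, 0.004, 0, 0.2],
    [0.17, 0, 0.004, 0, 0.2],
    [0.17, 0, 0.004, 0, 0],
    [0.17, 0, 0.004, 0, -1],
    [0.17, 0, 0.004, 0, -1],
    [0.17, 0, 0.004, 0, -1],
    [0.17, 0, 0.004, 0, -1],
    [0.17, 0, 0.004, 0, -1]
  ],
  "newtons": 70
}}

```text
time: 3.55
ee_pos: [0.4568, -0.1281, 0.0435]
tcp_rot: [66.9, 89.8, -31.1]
wrist_force: [-2.1, -0.9, 7.0]
opening: 0.0218
```

>>> {"op": "apply_moves", "data": {
  "commands": [
    [-0.02, 0, 0, 0, -1],
    [-0.05, 0, 0, 0, -1],
    [-0.1, 0, 0, 0, -1],
    [-0.12, 0, 0, 0, -1],
    [-0.12, 0, 0, 0, -1],
    [-0.12, 0, 0, 0, -1]
  ]
}}

```text
time: 4.15
ee_pos: [0.4566, -0.1279, 0.1635]
tcp_rot: [69.9, 89.8, -28.1]
wrist_force: [-0.1, -0.5, -1.7]
opening: 0.0223
```

```bash
python3 - <<'E'
from h import *
np.set_printoptions(precision=4,suppress=True)
print(bot.get_obs())
o,R,c,T,W=wrist(); print(o["ee_pos"],o["opening"],R)
np.savez("w3.npz",T=T,W=W,f=c["frame"]); cv2.imwrite("pics/w3.png",c["frame"])
E
```

```text
{'time': 4.15, 'q': array([-15.6133,  -6.4686,  -8.7596,  87.4852,  -0.0496,  82.3795]), 'qd': array([-0.0579,  0.7503, -2.046 , -0.273 , -0.0608, -0.0069]), 'joint_efforts': array([  0.0018, -42.5749,  50.2725,   0.109 ,   0.0015,  -0.0004]), 'ee_pos': array([ 0.4566, -0.1279,  0.1635]), 'tcp_rot': array([ 69.8829,  89.7708, -28.11  ]), 'wrist_force': array([-0.071 , -0.5137, -1.6815]), 'torque': array([-0.0091,  0.0463, -0.0603]), 'opening': 0.022339661462085693}
[ 0.4566 -0.1279  0.1635] 0.022339661462085693 [[ 0.0035  0.9903 -0.1391]
 [-0.0019 -0.139  -0.9903]
 [-1.      0.0038  0.0014]]
```

View pics/w3.png

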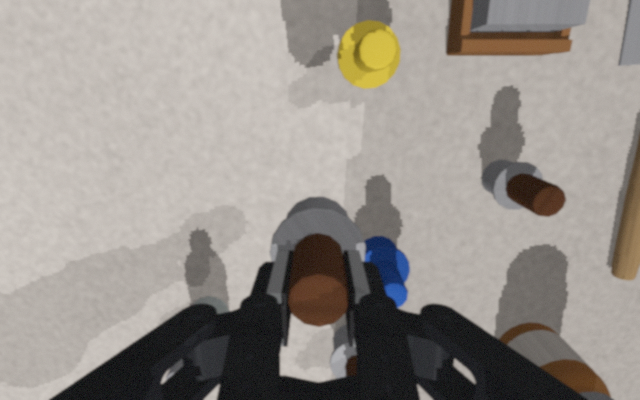

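```bash
python3 - <<'E'
from h import *
np.set_printoptions(precision=4,suppress=True)
z=np.load("w3.npz");T=z["T"];f=z["f"].astype(int)
m=(abs(T[...,1])<.03)&(abs(T[...,2])<.035)
print(np.histogram(T[m][:,0],bins=np.arange(-.045,.06,.004)))
brown=(f[...,2]-f[...,0]>20)
k=m&brown&(T[...,0]<.02)
print(k.sum(),np.percentile(T[k],[1,5,25,50],axis=0))
kt=k&(T[...,0]<np.percentile(T[k][:,0],5)+.003); print("top",kt.sum(),cv2.minEnclosingCircle(T[kt][:,1:].astype(np.float32)),T[kt].mean(0))
vv,uu=np.where(kt);print(uu.min(),uu.max(),vv.min(),vv.max())
for lo in(.0,.004,.008,.012,.016):
    g=m&~brown&(T[...,0]>lo)&(T[...,0]<lo+.004)&(T[...,2]<.03); 
    if g.sum()>20: v,u=np.where(g);print(lo,g.sum(),T[g].min(0),T[g].max(0),u.min(),u.max(),v.min(),v.max())
E
```

```text
(array([ 737,  616,  668, 2710, 1047,  668,  596,  565,  488,  422,  270,
        168,  155, 2552,  217,    0,    0,   31,  104,  135,  124,   98,
          1,    0,    0,    0]), array([-0.045, -0.041, -0.037, -0.033, -0.029, -0.025, -0.021, -0.017,
       -0.013, -0.009, -0.005, -0.001,  0.003,  0.007,  0.011,  0.015,
        0.019,  0.023,  0.027,  0.031,  0.035,  0.039,  0.043,  0.047,
        0.051,  0.055,  0.059]))
4411 [[-0.0311 -0.0096 -0.0153]
 [-0.0307 -0.0084 -0.0149]
 [-0.03   -0.004  -0.0136]
 [-0.0291  0.0008 -0.0099]]
top 2644 ((0.002518512075766921, -0.002448568120598793), 0.013890758156776428) [-0.0298  0.0006 -0.0046]
288 356 270 365
0.0 23 [ 0.0001 -0.0105 -0.0147] [ 0.004   0.0117 -0.0055] 293 342 238 255
0.004 81 [ 0.0041 -0.0107 -0.0155] [ 0.0077  0.0119 -0.0052] 293 342 233 254
0.008 2701 [ 0.0081 -0.0225 -0.0267] [0.012  0.0229 0.0013] 269 364 207 261
0.012 59 [ 0.012  -0.021  -0.0262] [ 0.0145  0.0228 -0.0076] 272 364 206 243
```

Cutter held: its axis sits at tool (y≈0, z≈-3.5 mm) and its foot at tool x≈+44 mm. Going to look at the rack, stopping short of the hole.

>>> {"op": "apply_moves", "data": {
  "commands": [
    [-0.02, 0.02, -0.03, 0, -1],
    [-0.02, 0.04, -0.07, 0, -1],
    [-0.02, 0.06, -0.11, 0, -1],
    [-0.02, 0.085, -0.15, 0, -1],
    [-0.02, 0.11, -0.19, 0, -1],
    [-0.02, 0.13, -0.22, 0, -1],
    [-0.02, 0.141, -0.235, 0, -1],
    [-0.02, 0.141, -0.235, 0, -1],
    [-0.02, 0.141, -0.235, 0, -1]
  ]
}}

```text
time: 5.1
ee_pos: [0.6278, 0.0854, 0.1806]
tcp_rot: [-23.3, 89.9, -121.2]
wrist_force: [0.2, -0.8, -2.1]
opening: 0.0222
```

```bash
python3 - <<'E'
from h import *
np.set_printoptions(precision=4,suppress=True)
o,R,c,T,W=wrist(); print(o["ee_pos"],o["wrist_force"],o["qd"].round(1),R[0]) 
np.savez("w4.npz",T=T,W=W,f=c["frame"]); cv2.imwrite("pics/w4.png",c["frame"])
m=(W[...,2]>.048)&(W[...,2]<.06)&(abs(W[...,0]-.63)<.06)&(W[...,1]>-.05)
print(np.median(W[m][:,2]))
s=m.astype(np.uint8)*255
# rack-frame raster of steel top, 0.5mm
a=np.radians(82.0);e=np.array([np.cos(a),np.sin(a)]);n=np.array([np.sin(a),-np.cos(a)])
q=W[...,:2][m]-[.631,.103]; Y=q@e;X=q@n
print("X range",np.percentile(X,[.5,99.5]),"Y range",np.percentile(Y,[.5,99.5]))
# non-steel (deeper) pixels = holes
h=(W[...,2]<.047)&(W[...,2]>.0); k=W[...,:2]-[.631,.103]
u=None
for yc in(0,.052,.104):
    hh=h&(abs(k@n)<.027)&(abs(k@e-yc)<.026)
    v,u=np.where(hh)
    if len(u)<30: continue
    # ellipse edge: rays to the mouth plane z=.054
    cnt=cv2.findContours(hh.astype(np.uint8),0,1)[0];cnt=max(cnt,key=cv2.contourArea)[:,0,:]
    K=c["camera_matrix"];d=np.stack([(cnt[:,0]-K[0,2])/K[0,0],(cnt[:,1]-K[1,2])/K[1,1],np.ones(len(cnt))],-1)@c["mount"][:3,:3].T@R.T
    C=R@c["mount"][:3,3]+o["ee_pos"]; p=(C+d*((.054-C[2])/d[:,2])[:,None])[:,:2]
    (cx,cy),r=cv2.minEnclosingCircle(p.astype(np.float32))
    print(yc,hh.sum(),cx,cy,r,"rackframe",(np.array([cx,cy])-[.631,.103])@e,(np.array([cx,cy])-[.631,.103])@n)
E
```

```text
[0.6278 0.0854 0.1806] [ 0.1741 -0.8065 -2.1353] [-1.1 -1.6 -0.5  0.1 -0.  -0.1] [-0.0012  0.9904 -0.1384]
0.05348298967277554
X range [-0.0307  0.0329] Y range [-0.041   0.1164]
0 1261 0.6323744058609009 0.10394444316625595 0.01603352651000023 rackframe 0.001126532235923723 0.0012295891534130194
0.052 2170 0.6392045021057129 0.15455123782157898 0.019114363938570023 rackframe 0.05219139071869787 0.0009501108292514892
0.104 3017 0.6462959051132202 0.20473656058311462 0.02193480357527733 rackframe 0.10287524591564848 0.0009880537987592593
```

View pics/w4.png

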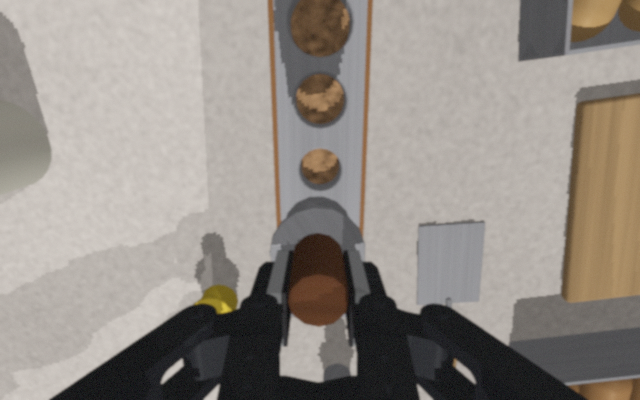

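Visible holes: 32 mm at (320,168), 38 mm at (320,100) and 44 mm at (320,25). The 38 mm hole centre is at (0.639,0.1546), 7 mm from place38 and inside the 3–23 mm range. Moving above it.

>>> {"op": "apply_moves", "data": {
  "commands": [
    [0, 0.001, -0.035, 0, -1],
    [0.01, 0.0017, -0.066, 0, -1],
    [0.03, 0.0017, -0.0666, 0, -1],
    [0.055, 0.0017, -0.0666, 0, -1],
    [0.07, 0.0017, -0.0666, 0, -1],
    [0.074, 0.0017, -0.0666, 0, -1],
    [0.074, 0.0017, -0.0666, 0, -1],
    [0.074, 0.0017, -0.0666, 0, -1]
  ]
}}

```text
time: 5.95
ee_pos: [0.639, 0.1502, 0.1086]
tcp_rot: [48.9, 89.9, -49.2]
wrist_force: [0.1, -0.3, -1.3]
opening: 0.0222
```

```bash
python3 - <<'E'
from h import *
np.set_printoptions(precision=4,suppress=True)
o,R,c,T,W=wrist(); print(o["ee_pos"],o["wrist_force"],o["torque"],R[:,0]) 
cv2.imwrite("pics/w5.png",cv2.resize(c["frame"][100:400,180:460],None,fx=2,fy=2))
E
```

```text
[0.639  0.1502 0.1086] [ 0.1176 -0.3082 -1.3228] [ 0.0197 -0.007   0.005 ] [ 0.0013 -0.0015 -1.    ]
```

View pics/w5.png

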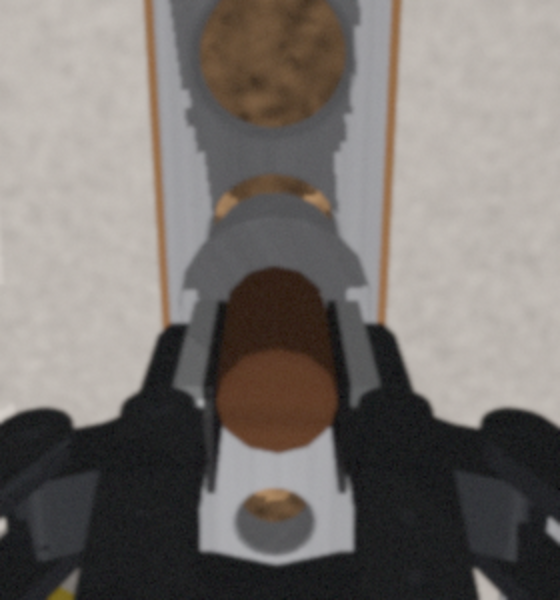

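>>> {"op": "apply_moves", "data": {
  "commands": [
    [0.004, -0.0002, -0.0008, 0, -1],
    [0.008, -0.0002, -0.0008, 0, -1],
    [0.01, -0.0002, -0.0008, 0, -1],
    [0.011, -0.0002, -0.0008, 0, -1],
    [0.012, -0.0002, -0.0008, 0, -1],
    [0.013, -0.0002, -0.0008, 0, -1],
    [0.014, -0.0002, -0.0008, 0, -1],
    [0.015, -0.0002, -0.0008, 0, -1],
    [0.015, -0.0002, -0.0008, 0, -1]
  ]
}}

```text
time: 6.9
ee_pos: [0.6391, 0.1511, 0.0935]
tcp_rot: [51.1, 89.9, -46.9]
wrist_force: [-0.0, -0.7, -0.9]
opening: 0.0223
```

>>> {"op": "apply_moves", "data": {
  "commands": [
    [0.001, 0, 0, 0, -1],
    [0.002, 0, 0, 0, -1],
    [0.003, 0, 0, 0, -1],
    [0.004, 0, 0, 0, -1],
    [0.005, 0, 0, 0, -1],
    [0.006, 0, 0, 0, -1],
    [0.006, 0, 0, 0, -1]
  ]
}}

```text
time: 7.6
ee_pos: [0.639, 0.1511, 0.0873]
tcp_rot: [43.9, 89.9, -54.2]
wrist_force: [-0.5, -1.1, -2.7]
opening: 0.0225
```

>>> {"op": "apply_moves", "data": {
  "commands": [
    [0.001, 0, 0, 0, -1],
    [0.0025, 0, 0, 0, -1],
    [0.004, 0, 0, 0, -1],
    [0.0055, 0, 0, 0, -1],
    [0.007, 0, 0, 0, -1],
    [0.0085, 0, 0, 0, -1],
    [0.01, 0, 0, 0, -1],
    [0.0115, 0, 0, 0, -1],
    [0.013, 0, 0, 0, -1],
    [0.013, 0, 0, 0, -1]
  ]
}}

```text
time: 8.6
ee_pos: [0.639, 0.1511, 0.0749]
tcp_rot: [58.8, 89.9, -39.2]
wrist_force: [-2.0, -0.1, 4.7]
opening: 0.0221
```

>>> {"op": "apply_moves", "data": {
  "commands": [
    [0.001, 0, 0, 0, -1],
    [0.002, 0, 0, 0, -1],
    [0.003, 0, 0, 0, -1],
    [0.004, 0, 0, 0, -1],
    [0.005, 0, 0, 0, -1],
    [0.0055, 0, 0, 0, -1],
    [0.0055, 0, 0, 0, -1]
  ]
}}

```text
time: 9.3
ee_pos: [0.639, 0.1511, 0.0699]
tcp_rot: [68.1, 89.9, -29.9]
wrist_force: [-2.9, -0.2, 4.2]
opening: 0.0225
```

>>> {"op": "apply_moves", "data": {
  "commands": [
    [0.0005, 0, 0, 0, -1],
    [0.001, 0, 0, 0, -1],
    [0.0015, 0, 0, 0, -1],
    [0.002, 0, 0, 0, -1],
    [0.002, 0, 0, 0, -1]
  ]
}}

```text
time: 9.8
ee_pos: [0.639, 0.1511, 0.0682]
tcp_rot: [71.2, 89.9, -26.8]
wrist_force: [-2.1, -0.1, 4.2]
opening: 0.0223
```

Still moving at plug force. I'll feed half-millimetres until the force rises.

>>> {"op": "apply_moves", "data": {
  "commands": [
    [0.0005, 0, 0, 0, -1],
    [0.001, 0, 0, 0, -1],
    [0.0015, 0, 0, 0, -1],
    [0.0015, 0, 0, 0, -1]
  ]
}}

```text
time: 10.2
ee_pos: [0.639, 0.1511, 0.0676]
tcp_rot: [78.2, 89.8, -19.8]
wrist_force: [-3.7, -0.3, 8.8]
opening: 0.0225
```

>>> {"op": "apply_moves", "data": {
  "commands": [
    [0.001, 0, 0, 0, -1],
    [0.0015, 0, 0, 0, -1],
    [0.002, 0, 0, 0, -1],
    [0.002, 0, 0, 0, -1]
  ]
}}

```text
time: 10.6
ee_pos: [0.639, 0.1511, 0.0675]
tcp_rot: [88.4, 89.8, -9.6]
wrist_force: [-7.1, -2.1, 14.1]
opening: 0.0223
```

```bash
python3 - <<'E'
from h import *
np.set_printoptions(precision=4,suppress=True)
o,R,c,T,W=wrist(); print(o["ee_pos"],o["wrist_force"],o["torque"])
f=c["frame"].astype(int); br=f[...,2]-f[...,0]>20
m=np.hypot(W[...,0]-.639,W[...,1]-.1546)<.024
k=m&(W[...,2]>.06)&br; print("knob top",np.percentile(W[k][:,2],[50,75,95]))
g=m&~br&(W[...,2]>.045)&(W[...,2]<.065); print("collar",g.sum(),np.percentile(W[g][:,2],[10,50,90]))
s=(np.hypot(W[...,0]-.639,W[...,1]-.1546)>.027)&(np.hypot(W[...,0]-.639,W[...,1]-.1546)<.04)&(abs(W[...,2]-.054)<.006); print("steel",s.sum(),np.percentile(W[s][:,2],[10,50,90]))
E
```

```text
[0.639  0.1511 0.0675] [-7.1045 -2.1449 14.1146] [-0.3418  1.4627  0.042 ]
knob top [0.0966 0.0974 0.0981]
collar 3355 [0.0537 0.0573 0.0583]
steel 4425 [0.0526 0.0535 0.0543]
```

Collar top is 3.8 mm above the steel (nominal 4) and the force is rising with no further travel, so it's home. Relaxing, releasing and backing off.

>>> {"op": "apply_moves", "data": {
  "commands": [
    [0.0003, 0, 0, 0, -1],
    [0.0003, 0, 0, 0, 0.2],
    [0.0003, 0, 0, 0, 0.3],
    [0.0003, 0, 0, 0, 0.3],
    [0.0003, 0, 0, 0, 0.3],
    [-0.02, 0, 0, 0, 0.3],
    [-0.05, 0, 0, 0, 0.3],
    [-0.09, 0, 0, 0, 0.3],
    [-0.13, 0, 0.03, 0, 0.3],
    [-0.15, 0, 0.06, 0, 0.3],
    [-0.15, 0, 0.07, 0, 0.3],
    [-0.15, 0, 0.07, 0, 0.3]
  ]
}}

```text
time: 11.85
ee_pos: [0.6288, 0.0808, 0.2175]
tcp_rot: [90.9, 89.7, -7.2]
wrist_force: [0.9, 0.6, -0.4]
opening: 0.0555
```

```bash
python3 - <<'E'
from h import *
np.set_printoptions(precision=4,suppress=True)
o,R,c,T,W=wrist(); print(o["ee_pos"],o["wrist_force"],o["opening"],o["time"])
f=c["frame"].astype(int); br=f[...,2]-f[...,0]>20
D=np.hypot(W[...,0]-.639,W[...,1]-.1546)
k=(D<.02)&(W[...,2]>.09); print("knob top",np.median(W[k],0),cv2.minEnclosingCircle(W[k][:,:2].astype(np.float32)))
g=(D<.022)&~br&(W[...,2]>.045)&(W[...,2]<.065); print("collar",g.sum(),np.percentile(W[g][:,2],[10,50,90]),cv2.minEnclosingCircle(W[(D<.026)&(W[...,2]>.0562)&(W[...,2]<.061)][:,:2].astype(np.float32)))
s=(D>.027)&(D<.04)&(abs(W[...,2]-.054)<.006); print("steel",np.percentile(W[s][:,2],[10,50,90]))
cv2.imwrite("pics/w6.png",c["frame"])
E
```

```text
[0.6288 0.0808 0.2175] [ 0.9081  0.5649 -0.3963] 0.05554195234091853 11.85
knob top [0.6398 0.1544 0.0973] ((0.6398195028305054, 0.1542113870382309), 0.012098658829927444)
collar 1485 [0.0566 0.0575 0.0584] ((0.6397790908813477, 0.15417227149009705), 0.022949792444705963)
steel [0.0525 0.0535 0.0545]
```

View pics/w6.png

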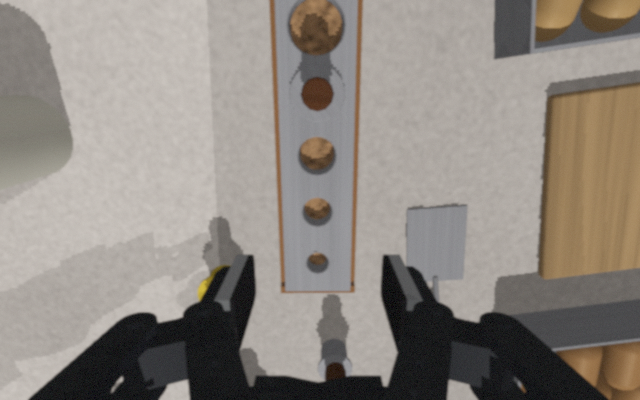

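The cutter stands in the 38 mm hole at pixel (317,92). The collar is 4.0 mm above the steel, the knob and collar centres coincide (upright), and the gripper is clear. Handing in.

```bash
python3 -c "
from h import *
print(bot.job_done())"
```

```text
the job is handed in; nothing more can be done
None
```

The 38 mm cutter is in its hole in the rack, pressed down until its collar sits on the steel, and released. The job was handed in just after 11.9 s of the 61 s allowed, and no verdict came back.

- **Choice of cutter:** I picked the cutter by its measured collar, 46 mm across. The wrist camera put the 38 mm hole about 7 mm from place38, inside the 3 to 23 mm range.
- **Fit:** It went into the hole without catching. Pushing the plug read about 4 N, and the last press read 14 N upward at the wrist with no further travel. Every reading I had stayed well under 40 N, though forces were read only at the end of each move.
- **Last checks:** After letting go, the collar top measured 4.0 mm above the steel, which is its own thickness. The knob and collar centres agreed to within 0.1 mm, so it stands upright. The gripper was clear.
- **Not checked:** The plug's travel was only inferred from the collar being on the steel. I did not re-measure the other cutters and bystanders, but saw no sign of contact with them.
- **Disagreements:** The top and scene cameras differed by up to 6 mm on the cutter's place. I used the wrist camera instead. I gripped the knob about 3 mm off centre and corrected for that.

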